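# Lock the granite pestle into its display cradle

### The job

Lay the black granite pestle lengthwise in the two V supports of its display cradle, then lock it in: set the amber keeper bar across it between the two amber snap hooks, fin upward, and press it straight down until both ends have clicked under their hooks and lie flat on their seats. Press firmly but never squash the cradle's soft feet flat, and leave the mortar, jars, vase, dish and spoon where they stand.

Things in the scene. Friction and masses are not known exactly. Their poses are not given: they have to be found in the camera images.
- pestle: Loose black granite pestle, round, 164 mm long, 0.4-0.6 kg. Origin mid-length on its axis; x along it. Ends 44 mm thick (beyond 40 mm from the middle); waist 36 mm thick within 28 mm of the middle: grip there, across. Starts lying level on the trivet, axis 30 mm above the shelf, between 4 mm ribs that lie 45-75 mm from the middle. Either end may point either way in the cradle.
- trivet: Grey silicone trivet, fixed, 180 x 180 x 8 mm; origin at the centre of its underside. The pestle lies on it along its x axis.
- keeper: Loose keeper, 0.08-0.14 kg: amber flat bar 160 mm long (y), 24 mm wide (x), 10 mm thick, with a black grip fin on its middle, 16 mm thick (x), 40 mm long (y), from 10 to 46 mm above the underside. Origin at the centre of the underside. Starts lying flat on the shelf, fin up. Same either way round. Press its top with shut fingers 24 to 60 mm from the middle, between fin and cheeks.
- keeper_a (a point): Point on the keeper's underside, 74 mm from its middle along its +y.
- keeper_b (a point): Point on the keeper's underside, 74 mm from its middle along its -y.
- cradle_mid (a point): Point on the cradle midway between the keeper's two seats, level with the seats' tops, about 106 mm above the shelf unloaded; sinks with the deck. z up, x along the pestle's place, y from seat to seat (its +y side is called left). The deck is a pale board 130 (x) x 200 (y) x 8 mm, its top 54 mm below this point. The keeper is home with its origin here, its y along this y.
- cradle_v (a point): Where the pestle's middle lies when it rests in the two black V supports: 26 mm below cradle_mid, same axes, pestle along x. The supports stand 52 mm either side along x, each 20 mm long, with 45 degree sides up to 54 mm apart. The pestle's waist top is then 8 mm below the seats' level.
- seat_l (a point): Centre of the top of the seat at +y, 70 mm from cradle_mid: a post 24 mm (x) by 20 mm (y). Two black guide cheeks stand beside each seat, leaving 29 mm (x) for the 24 mm bar, 64 to 78 mm from cradle_mid: upright to 30 mm above the seat, then flared lips to 41 mm above it.
- seat_r (a point): The same for the seat at -y.
- hook_l (a joint): Outward bend, rad, of the amber spring hook just outside +y 80.8 mm, 22 mm wide, flared top 36 mm above the seat. Its catch reaches 5 mm in over the bar's end, underside 11.5 mm above the seat; a steep ramp above it opens to 7 mm outside the bar's end. A bar laid in rests on the ramps, underside about 24 mm above the seats. 0 upright, about 0.075 as the bar passes, back to 0 once clicked.
- hook_r (a joint): The same for the hook at -y. Pressed home, the bar lies on the seats with 1.5 mm play under the catches. Pressing near one end clicks that end at roughly 8 to 15 N; pressing the middle clicks both at roughly 13 to 22 N. Laid between the ramps and let go, the bar tips to one side, so keep hold of the fin until it is pressed down.
- cradle (a joint): How far the cradle's deck has sunk on its soft rubber feet, m, 0 unloaded; it barely sinks under pestle and keeper, then about 1 mm per 0.9 N of pressing, so 12 to 24 mm before the hooks let the bar through. It springs back when released. The feet are flat at 0.033: stay below 0.030 (about 27 N).
- plinth: Fixed bamboo base of the cradle, 140 (x) x 210 (y) x 10 mm, origin at the centre of its underside, directly under cradle_mid, same axes.
- mortar: Bystander: black granite mortar, 140 mm wide, 95 mm high; origin at the centre of its underside, as for all bystanders.
- jar_a: Bystander: glass jar with bamboo lid, 60 mm wide, 86 mm high.
- jar_b: Bystander: glass jar with bamboo lid, 60 mm wide, 86 mm high.
- vase: Bystander: white ceramic vase, 92 mm wide, 155 mm high.
- dish: Bystander: small blue dish, 84 mm wide, 35 mm high.
- spoon: Bystander: dark wooden spoon, 190 mm long, lying flat.
Not all that is in view belongs to the job. Of the things like the keeper, leave any that is green, turquoise or yellow; of the rest the smaller one is meant.

How it is judged:
On the way, in this order (a step that is already met when the one before it is completed fails the run):
1. the pestle lies in both V supports of the cradle, not yet locked (x of pestle in the frame of cradle_mid between -0.015 and 0.015 m and y of pestle in the frame of cradle_mid between -0.006 and 0.006 m and z of pestle in the frame of cradle_mid between -0.031 and -0.022 m and angle between the x axis of pestle and the x axis of cradle_mid, either way round below 0.12 rad and linear speed of pestle below 0.03 m/s), for 0.2 s.
2. both ends of the keeper have clicked under their hooks (z of keeper_a in the frame of cradle_mid between -0.004 and 0.002 m and z of keeper_b in the frame of cradle_mid between -0.004 and 0.002 m and horizontal distance between keeper and cradle_mid below 0.005 m and angle between the y axis of keeper and the y axis of cradle_mid, either way round below 0.06 rad and value of joint each of hook_l, hook_r below 0.02 rad), for 0.2 s.
At the end, for the whole second after the job is handed in: Pestle in both V supports (within 15 mm along, 6 mm across, 0.12 rad); keeper centred within 5 mm, aligned within 0.06 rad, both ends less than 2 mm above their seats; both hooks sprung back (below 0.02 rad); deck sunk less than 8 mm; all at rest (all of step 2 and x of pestle in the frame of cradle_mid between -0.015 and 0.015 m and y of pestle in the frame of cradle_mid between -0.006 and 0.006 m and z of pestle in the frame of cradle_mid between -0.031 and -0.022 m and angle between the x axis of pestle and the x axis of cradle_mid, either way round below 0.12 rad and linear speed of each of pestle, keeper below 0.02 m/s and value of joint cradle below 0.008 m); the robot touches nothing.
It fails at once if the cradle's soft feet were squashed flat (value of joint cradle above 0.031 m).
It fails at once if a bystander was shifted by more than 30 mm (distance of any of mortar, jar_a, jar_b, vase, dish, spoon from where it was at the start of the episode above 0.03 m).
It also fails if it takes over 64 s, if anything falls off the work surface, if the arm or the gripper's body presses on something with over 40 N, if the wrist force passes 120 N, or if a joint passes its speed limit or range.

### The arm

A 7-joint arm with a two-finger parallel gripper is mounted at the origin on the work surface. World frame = base frame: x ahead of the robot, y to its left, z up, the work surface at z = 0. Lengths are in m, angles in rad, forces in N, time in s.
With the tool pointing down it reaches from about 0.425 to 0.925 m from the base axis. Payload 6.8 kg.
Tool frame: the origin (TCP) lies on the mounting face of the last link; the fingertips stand 173 mm ahead of it and the grasp point (between the pads) lies 155 mm ahead of it; z points along the fingers, y is the direction in which the jaws open and shut (so a half turn about z gives the same grasp; the last joint's range is limited). The gripper opens to 85 mm and grips with 20 to 120 N. Pads are 22 mm wide; open, the fingers measure 114 mm over their backs; the gripper's body (76 mm by 85 mm) begins 54 mm behind the grasp point. The pads swing forward as they close: fully open they stand 13 mm farther back than shut.
Start: joints at [-1.295, 0.477, 0.022, 1.555, -0.011, 1.109, -0.083], TCP at [0.253, 0.626, 0.405] pointing down, gripper open.
Joint ranges: [-2.96, 2.96], [-0.34, 2.1], [-1.41, 1.46], [0.24, 2.44], [-1.37, 4.51], [0.17, 1.92], [-2.96, 2.96]. Speed limits (rad/s): [2.39, 2.39, 3.14, 3.14, 3.14, 3.14, 3.14].

### API

Orientations are given as a unit quaternion [w, x, y, z].
In Python, from station import sensors, read_camera, bot gives the robot as it stands. The module is installed in compiled form; this text tells all that it offers.
- The arm moves only by the tool play_rows, never from a script. Its argument "commands" is a list of rows, each a list of 4 numbers: the shift along the tool's x, y, z in m, then the turn about the tool's z in degrees. A call has 1 to 20 rows; each row shifts and turns the commanded pose from where the row before left it, along the tool's axes as they then stand; what a row does not reach is not made up. A row lasts 1/10 s, in which the tool goes at most 50 mm and 8.59 degrees, less where a joint would pass 70% of its speed; a pose out of reach is approached as far as the arm can. A call with a gripper value outside its range is refused whole. "claw" is the finger opening in m, from 0 to 0.0854, set as the call begins (left out, the last holds). The fingers move at their own pace and stop on an object; "force" is the grip in N (left out, the last holds). Time passes only in rows, so rows that do not move let the fingers close. It gives the time, the measured TCP pose, the force and the opening at its end, in the units of the state.
- sensors.get_obs(): the state, without advancing time (a new reading comes with each control period).
- read_camera(name): name is "side" or "top" or "wrist"; returns a dict with "frame" (400x640x3 uint8, blue, green, red), "depth" (400x640 float32, m along the optical axis (not along the pixel's ray), 0 where there is no reading), "fx", "fy", "cx", "cy" (pixels), "distortion" ([k1, k2, p1, p2, k3] as OpenCV has them; the pictures are not rectified), "rvec" (rotation vector, rad) and "tvec" (3), from world to camera coordinates, as OpenCV has them; the wrist camera has in their place "T_tool_cam" (4x4, takes a point from camera to tool coordinates, whose origin is the TCP and whose axes are the flange's). Camera axes: x right, y down, z forward; pixel columns grow to the right and rows downward; lengths in m; the calibration is good to about 2 mm. A picture is of the moment at which its call begins: read the wrist's pose just before it.
- bot.hand_in(): hands the job in, once; it reports no verdict.
The state is a dict: "t": time; "q": joint angles; "joint_vel": joint speeds; "joint_torque": joint torques, N m; "eef_pos": TCP position; "tool_rot": TCP orientation; "contact_force": force on the tool from outside, world axes, zero at the start; "torque": the same for the moment, N m; "gripper_width": opening from 0.0 (shut) to 1.0 (fully open).
Only numpy, scipy, OpenCV 4.12 (cv2) and the standard library are available. Lean on these libraries where they do the work, as an engineer would, in place of code of your own. Each camera call takes 0.05 s, during which the arm holds its last target.

## Working session

There is one attempt and no reset: what is moved stays moved. The work goes in short steps, Python scripts to look and compute and a tool call to move; the robot and the scene stay as the last step left them, time stands still between calls to the robot, and variables do not carry over. Pictures are saved under pics/ and viewed, and the job is handed in when it is done.

Besides the shell and the picture viewer there is one more tool, called after ">>>" as name(argument=value, ...), one argument or row to a line, values as JSON. play_rows: Moves the arm, as the interface text tells. Its arguments: {"type":"object","properties":{"commands":{"type":"array"},"claw":{"type":"number"},"force":{"type":"number"}},"required":["commands"]}

```bash
mkdir -p pics; cat > h.py <<'E'
import numpy as np, cv2
from station import sensors, read_camera, bot
def save(n,img): cv2.imwrite('pics/'+n+'.png',img)
E
python3 - <<'E'
from h import *
o=sensors.get_obs(); print({k:np.round(v,3) for k,v in o.items()})
for n in ['side','top','wrist']:
    c=read_camera(n); save(n+'0',c['frame']); np.savez('pics/'+n+'0.npz',**c)
    print(n,{k:np.round(v,3) for k,v in c.items() if k not in('frame','depth')}, (c['depth']>0).mean())
E
```

```text
{'t': np.float64(0.0), 'q': array([-1.295,  0.478,  0.022,  1.556, -0.012,  1.109, -0.083]), 'joint_vel': array([ 0.001,  0.001,  0.001,  0.   , -0.001,  0.001,  0.   ]), 'joint_torque': array([ 0.0000e+00, -5.9644e+01,  1.6090e+00, -2.8120e+01,  1.3000e-02,
        9.0000e-03, -0.0000e+00]), 'eef_pos': array([0.253, 0.626, 0.404]), 'tool_rot': array([-0.   ,  0.191,  0.982, -0.001]), 'contact_force': array([-0.598, -0.491,  0.107]), 'torque': array([ 0.044,  0.01 , -0.004]), 'gripper_width': np.float64(0.998)}
side {'fx': np.float64(445.139), 'fy': np.float64(445.139), 'cx': np.float64(320.687), 'cy': np.float64(194.448), 'distortion': array([0.004, 0.   , 0.   , 0.   , 0.   ]), 'rvec': array([ 0.092, -2.913,  1.12 ]), 'tvec': array([0.537, 0.107, 1.298])} 0.99612109375
top {'fx': np.float64(377.286), 'fy': np.float64(377.286), 'cx': np.float64(321.508), 'cy': np.float64(194.323), 'distortion': array([-0.004,  0.   ,  0.   ,  0.   ,  0.   ]), 'rvec': array([ 2.156, -2.175,  0.127]), 'tvec': array([-0.037,  0.535,  1.238])} 0.99595703125
wrist {'fx': np.float64(309.893), 'fy': np.float64(309.893), 'cx': np.float64(320.664), 'cy': np.float64(197.418), 'distortion': array([-0.032,  0.   ,  0.   ,  0.   ,  0.   ]), 'T_tool_cam': array([[ 0.   , -0.956, -0.294,  0.076],
       [ 1.   ,  0.   ,  0.   ,  0.   ],
       [-0.   , -0.294,  0.956,  0.032],
       [ 0.   ,  0.   ,  0.   ,  1.   ]])} 0.99604296875
```

View pics/top0.png

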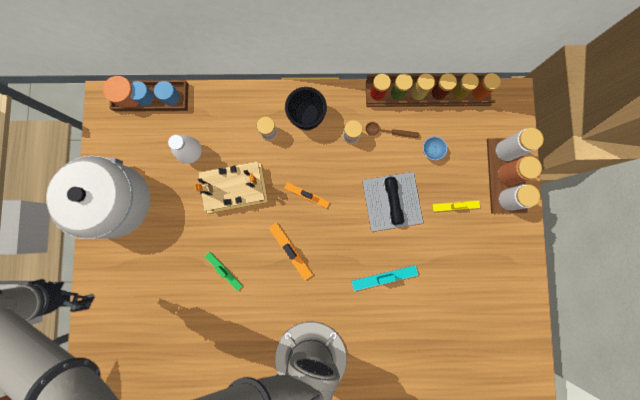

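View pics/side0.png

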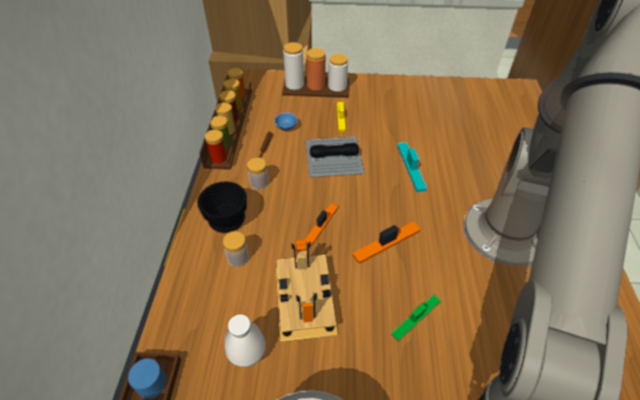

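View pics/wrist0.png

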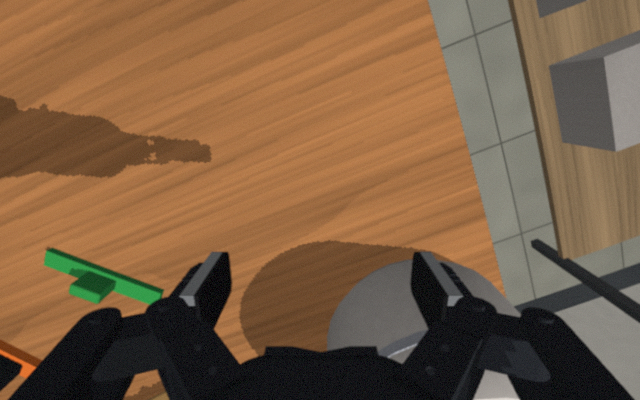

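The top view shows five keeper-like bars: orange at (307,195), a larger orange at (291,251), green (223,271), turquoise (385,278) and yellow (456,207). The coloured three are ruled out, so I pick the smaller orange one at (307,195). The pestle is at (395,201) and the cradle at (233,187). I'll measure them next.

```bash
cat >> h.py <<'E'
def cloud(c,T=None):
    K=np.array([[c['fx'],0,c['cx']],[0,c['fy'],c['cy']],[0,0,1.]])
    h,w=c['depth'].shape; u,v=np.meshgrid(np.arange(w),np.arange(h))
    n=cv2.undistortPoints(np.stack([u,v],-1).reshape(-1,1,2).astype(np.float64),K,np.array(c['distortion']).ravel()).reshape(h,w,2)
    P=np.concatenate([n,np.ones((h,w,1))],-1)*c['depth'][...,None]
    if T is None:
        R=cv2.Rodrigues(np.array(c['rvec']))[0]; P=(P-np.array(c['tvec']).ravel())@R
    else: P=P@T[:3,:3].T+T[:3,3]
    P[c['depth']<=0]=np.nan
    return P
def toolT():
    o=sensors.get_obs(); w,x,y,z=o['tool_rot']
    from scipy.spatial.transform import Rotation as Ro
    T=np.eye(4);T[:3,:3]=Ro.from_quat([x,y,z,w]).as_matrix();T[:3,3]=o['eef_pos'];return T
def mask(img,lo,hi,box=None):
    m=cv2.inRange(cv2.cvtColor(img,cv2.COLOR_BGR2HSV),np.array(lo),np.array(hi))
    if box: 
        z=np.zeros_like(m);x0,y0,x1,y1=box;z[y0:y1,x0:x1]=m[y0:y1,x0:x1];m=z
    return m
def rect(P): # pts Nx3 -> centre, size, angle of long axis
    (c,s,a)=cv2.minAreaRect((P[:,:2]*1000).astype(np.float32))
    b=cv2.boxPoints((c,s,a)); e=[b[1]-b[0],b[2]-b[1]]; e=max(e,key=np.linalg.norm)
    return np.array(c)/1000,sorted(s),np.degrees(np.arctan2(e[1],e[0]))
E
python3 - <<'E'
from h import *
for n,boxes in [('top',dict(small=(280,178,335,212),big=(265,218,318,285))),('side',dict(small=(313,200,345,243),big=(345,218,425,265)))]:
    c=dict(np.load(f'pics/{n}0.npz')); P=cloud(c)
    for k,b in boxes.items():
        m=mask(c['frame'],(8,190,150),(22,255,255),b)>0
        # orange distinct from wood
        Q=P[m]; print(n,k,m.sum(),'zrange',np.nanpercentile(Q[:,2],[5,50,95]))
        Q=Q[(Q[:,2]>0.003)&(Q[:,2]<.06)]; print(len(Q),rect(Q),Q.mean(0))
    if n=='top':
        for k,b in dict(pestle=(370,170,420,230),cradle=(190,155,275,220)).items():
            x0,y0,x1,y1=b; Q=P[y0:y1,x0:x1].reshape(-1,3); print(k,np.nanpercentile(Q[:,2],[1,25,50,75,99]))
        x0,y0,x1,y1=(370,170,420,230); Q=P[y0:y1,x0:x1].reshape(-1,3); Q=Q[(Q[:,2]>.022)]; print('pestle',rect(Q),Q[:,2].max())
        Q=P[150:225,185:280].reshape(-1,3); D=Q[(Q[:,2]>.045)&(Q[:,2]<.058)]; print('deck',rect(D),len(D),np.median(D[:,2]))
        for z0,z1 in((.095,.11),(.11,.13),(.13,.16)):
            D=P[150:225,185:280]; mm=(D[...,2]>z0)&(D[...,2]<z1); vv,uu=np.nonzero(mm); print(z0,[(u+185,v+150) for u,v in zip(uu,vv)][:80:4]); 
    f=c['frame']
    crop=f[150:230,180:340] if n=='top' else f[220:350,250:410]
    save(n+'crop',cv2.resize(crop,None,fx=5 if n=='top' else 4.5,fy=5 if n=='top' else 4.5,interpolation=cv2.INTER_CUBIC))
E
```

```text
top small 238 zrange [0.00547538 0.01003443 0.01496344]
233 (array([0.53526233, 0.00959406]), [22.574586868286133, 159.29212951660156], np.float32(64.098915)) [0.5340872  0.00896703 0.01016265]
top big 468 zrange [0.0091953  0.01374702 0.01798906]
459 (array([0.34682355, 0.06530566]), [31.224458694458008, 212.4997100830078], np.float32(34.73227)) [0.34659802 0.06386961 0.01383692]
pestle [-0.00343223  0.00570414  0.0088806   0.01244999  0.0530674 ]
cradle [-5.37282643e-03  2.08644445e-05  6.56178812e-03  5.25338348e-02
  1.40522956e-01]
pestle (array([ 0.5111167 , -0.28222476]), [42.37760543823242, 162.6296844482422], np.float32(9.112302)) 0.05695638920417862
deck (array([0.59610974, 0.28408618]), [204.37692260742188, 238.53135681152344], np.float32(-79.45417)) 1924 0.052140136907233514
0.095 [(np.int64(189), np.int64(150)), (np.int64(188), np.int64(151)), (np.int64(192), np.int64(151)), (np.int64(190), np.int64(152)), (np.int64(187), np.int64(153)), (np.int64(185), np.int64(154)), (np.int64(189), np.int64(154)), (np.int64(187), np.int64(155)), (np.int64(185), np.int64(156)), (np.int
[... 1199 characters left out ...]
199), np.int64(179)), (np.int64(251), np.int64(179)), (np.int64(199), np.int64(180)), (np.int64(251), np.int64(180)), (np.int64(200), np.int64(181)), (np.int64(199), np.int64(182)), (np.int64(250), np.int64(182)), (np.int64(250), np.int64(183)), (np.int64(198), np.int64(184)), (np.int64(249), np.int64(184))]
side small 267 zrange [-0.0003479   0.0095755   0.01354718]
232 (array([0.53212262, 0.00350859]), [28.421920776367188, 156.6454315185547], np.float32(66.60335)) [0.528051   0.00346888 0.00999802]
side big 791 zrange [-0.00044108  0.0125314   0.01668046]
673 (array([0.34814563, 0.06425105]), [42.715476989746094, 216.98599243164062], np.float32(34.01946)) [0.35178081 0.07441573 0.01257591]
```

View pics/topcrop.png

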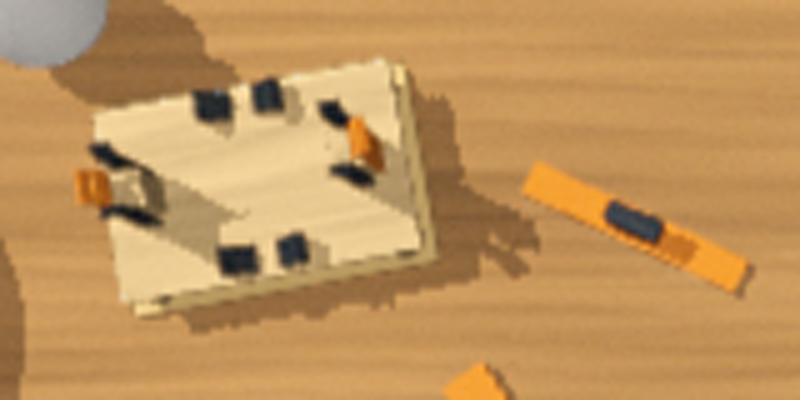

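View pics/sidecrop.png

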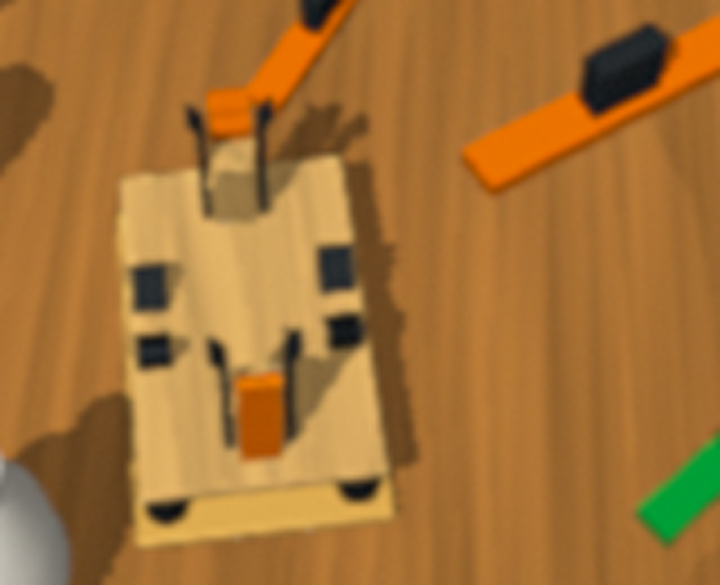

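```bash
cat >> h.py <<'E'
def plan(p,yaw_y=None):
    "shift in tool axes to bring TCP to p; turn (deg about tool z) to bring tool y to world heading yaw_y (mod 180)"
    T=toolT(); d=T[:3,:3].T@(np.array(p)-T[:3,3]); 
    cur=np.degrees(np.arctan2(T[1,1],T[0,1])); t=None
    if yaw_y is not None: t=-(((yaw_y-cur)+90)%180-90)
    print('tool shift mm',np.round(d*1000,1),'turn',t,'heading',round(cur,2),'q7',sensors.get_obs()['q'][6])
def cast(c,uv,z,T=None):
    K=np.array([[c['fx'],0,c['cx']],[0,c['fy'],c['cy']],[0,0,1.]])
    n=cv2.undistortPoints(np.array(uv,float).reshape(-1,1,2),K,np.array(c['distortion']).ravel()).reshape(-1,2)
    d=np.c_[n,np.ones(len(n))]
    if T is None: R=cv2.Rodrigues(np.array(c['rvec']))[0].T; o=-R@np.array(c['tvec']).ravel()
    else: R=T[:3,:3];o=T[:3,3]
    d=d@R.T; return o+d*((z-o[2])/d[:,2])[:,None]
E
python3 - <<'E'
from h import *
c=dict(np.load('pics/top0.npz'));P=cloud(c)
m=mask(c['frame'],(12,30,150),(30,140,255),(190,155,272,216))
print((m>0).sum())
Z=P[...,2]
m2=((m>0)&(Z>.03)&(Z<.075)).astype(np.uint8)*255
k,l,s,_=cv2.connectedComponentsWithStats(m2); i=1+s[1:,4].argmax(); 
uv=np.argwhere(l==i)[:,::-1]; h=cv2.convexHull(uv.astype(np.float32)).reshape(-1,2)
print(s[i],rect(cast(c,h,.052)), np.median(Z[l==i]))
v=c['frame'].copy(); v[l==i]=(0,0,255); save('m1',cv2.resize(v[150:225,180:280],None,fx=6,fy=6,interpolation=0))
# tall objects: heights
for n,b in dict(pot=(50,150,150,245),vase=(165,130,205,165)).items():
    x0,y0,x1,y1=b;Q=P[y0:y1,x0:x1].reshape(-1,3);print(n,np.nanmax(Q[:,2]),np.nanmedian(Q,axis=0))
plan([0.50,0.22,0.42],99); plan([0.45,-0.28,0.40],99)
E
```

```text
3043
[ 198  162   66   49 1862] (array([0.56362805, 0.25859509]), [131.34625244140625, 200.27871704101562], np.float32(-79.748436)) 0.052136663471491776
pot 0.23624450253771406 [0.51460861 0.62518956 0.17228542]
vase 0.1603203979619225 [0.6838666  0.39999466 0.04993017]
tool shift mm [-381.3 -283.6  -15.6] turn -30.985614960073647 heading 68.01 q7 -0.08305887262159045
tool shift mm [-522.1 -766.     5.1] turn -30.985614960073647 heading 68.01 q7 -0.08305887262159045
```

View pics/m1.png

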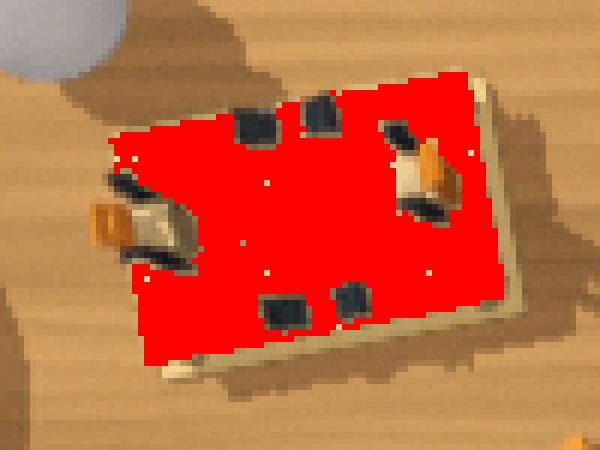

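The mask fits the deck well: 131x200 mm at z=0.052, centred at (0.564,0.259), with its y axis heading 100.25°. The small orange bar measures 160x24 mm, so it is the keeper. Next I hover over the cradle to refine this.

```bash
python3 - <<'E'
from h import *
plan([0.564,0.259,0.42],100.25)
E
```

```text
tool shift mm [-426.  -223.5  -15.7] turn -32.23561496007365 heading 68.01 q7 -0.08305887262159045
```

>>> play_rows(
  commands=[
    [-0.0355,-0.0186,-0.0013,0],
    [-0.0355,-0.0186,-0.0013,0],
    [-0.0355,-0.0186,-0.0013,0],
    [-0.0355,-0.0186,-0.0013,0],
    [-0.0355,-0.0186,-0.0013,0],
    [-0.0355,-0.0186,-0.0013,0],
    [-0.0355,-0.0186,-0.0013,0],
    [-0.0355,-0.0186,-0.0013,0],
    [-0.0355,-0.0186,-0.0013,0],
    [-0.0355,-0.0186,-0.0013,0],
    [-0.0355,-0.0186,-0.0013,0],
    [-0.0355,-0.0186,-0.0013,0],
    [0,0,0,-8.06],
    [0,0,0,-8.06],
    [0,0,0,-8.06],
    [0,0,0,-8.06],
    [0,0,0,0],
    [0,0,0,0],
    [0,0,0,0],
  ],
)

```text
t: 2.05
eef_pos: [0.5641, 0.2594, 0.4202]
tool_rot: [-0.0, -0.088, 0.996, -0.0]
contact_force: [-0.2, 0.1, 0.3]
gripper_width: 1.0
```

```bash
python3 - <<'E'
from h import *
plan([0.564,0.259,0.42],100.25); T=toolT(); c=read_camera('wrist'); Tc=T@c['T_tool_cam']; P=cloud(c,Tc); save('w1',c['frame']); np.savez('pics/w1.npz',Tc=Tc,**c)
print(sensors.get_obs()['contact_force'])
m=mask(c['frame'],(12,30,150),(30,140,255))
Z=P[...,2]; m2=((m>0)&(abs(Z-.052)<.006)).astype(np.uint8)
k,l,s,_=cv2.connectedComponentsWithStats(m2); i=1+s[1:,4].argmax()
uv=np.argwhere(l==i)[:,::-1]; h=cv2.convexHull(uv.astype(np.float32)).reshape(-1,2)
print(s[i],rect(cast(c,h,.052,Tc)),rect(P[l==i]),np.median(Z[l==i]))
v=c['frame'].copy(); v[l==i]=(0,0,255); save('m2',v)
E
```

```text
tool shift mm [ 0.2 -0.4  0.2] turn -0.15967335048631526 heading 100.09 q7 1.2386536166031608
[-0.79570109 -0.66767247  0.30339968]
[  228   113   188   114 13905] (array([0.56252106, 0.26062195]), [128.12026977539062, 198.09432983398438], np.float32(-79.885155)) (array([0.56308728, 0.26081784]), [129.2090301513672, 199.7279052734375], np.float32(-79.85005)) 0.05129990467067075
```

View pics/w1.png

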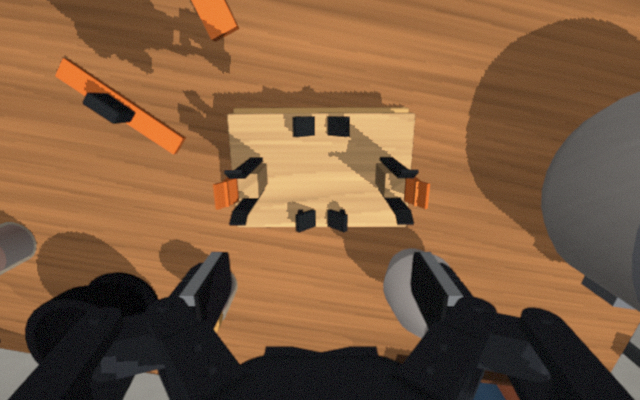

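View pics/m2.png

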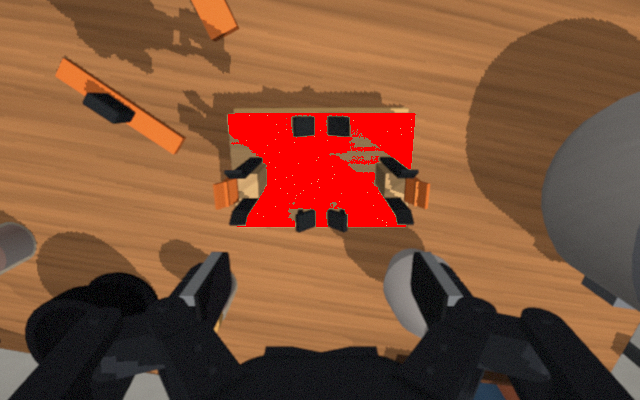

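```bash
python3 - <<'E'
from h import *
c=dict(np.load('pics/w1.npz'));P=cloud(c,c['Tc']); a=np.radians(100.15); ey=np.array([np.cos(a),np.sin(a)]); ex=np.array([ey[1],-ey[0]])
o=np.array([.5632,.2603]); X=(P[...,:2]-o)@ex; Y=(P[...,:2]-o)@ey; Z=P[...,2]
hsv=cv2.cvtColor(c['frame'],cv2.COLOR_BGR2HSV); dark=hsv[...,2]<70; orange=(hsv[...,1]>160)&(hsv[...,0]<22)
near=(abs(X)<.08)&(abs(Y)<.11)
def r(m): 
    return m.sum(), np.round([*np.nanpercentile(X[m],[2,50,98]),*np.nanpercentile(Y[m],[2,50,98]),*np.nanpercentile(Z[m],[2,50,98])],4)
for sx in(-1,1):
  for sy in(-1,1):
    print('V',sx,sy,*r(near&dark&(abs(X)>.035)&(abs(Y)<.045)&(X*sx>0)&(Y*sy>0)&(Z>.055)))
    print('cheek',sx,sy,*r(near&dark&(abs(X)<.04)&(abs(Y)>.05)&(X*sx>0)&(Y*sy>0)&(Z>.09)))
for sy in(-1,1): print('hook',sy,*r(near&orange&(Y*sy>.06)&(Z>.11)&(abs(X)<.03)))
for sy in(-1,1):
    m=near&~dark&(hsv[...,1]<150)&(Y*sy>.055)&(Y*sy<.082)&(abs(X)<.02)&(abs(Z-.105)<.01); print('seat',sy,*r(m))
E
```

```text
V -1 -1 384 [-0.061  -0.0523 -0.0432 -0.0277 -0.018  -0.008   0.056   0.0663  0.073 ]
cheek -1 -1 7767 [-0.0181 -0.0118 -0.001  -0.0729 -0.0624 -0.0515  0.1375  0.3186  0.3377]
V -1 1 384 [-0.061  -0.0524 -0.0433  0.0077  0.0178  0.0275  0.056   0.0661  0.0731]
cheek -1 1 7646 [-0.0185 -0.0117 -0.0011  0.0515  0.0623  0.0726  0.1365  0.3188  0.3377]
V 1 -1 342 [ 0.0421  0.0503  0.0611 -0.0271 -0.0181 -0.0077  0.0557  0.0652  0.073 ]
cheek 1 -1 2394 [ 2.000e-04  6.600e-03  2.090e-02 -7.510e-02 -6.330e-02 -5.120e-02
  1.090e-01  3.142e-01  3.211e-01]
V 1 1 351 [0.0419 0.0504 0.061  0.0083 0.019  0.0279 0.056  0.0655 0.073 ]
cheek 1 1 2484 [3.000e-04 6.700e-03 2.020e-02 5.100e-02 6.310e-02 7.570e-02 1.078e-01
 3.141e-01 3.212e-01]
hook -1 620 [-0.0108 -0.0006  0.011  -0.0892 -0.0819 -0.0757  0.1193  0.1332  0.1417]
hook 1 637 [-0.0111 -0.001   0.0105  0.076   0.0828  0.0903  0.1201  0.1332  0.1415]
seat -1 524 [-0.0116  0.0014  0.0152 -0.0783 -0.0673 -0.0599  0.0967  0.1051  0.1068]
seat 1 536 [-0.0121  0.0008  0.0146  0.0601  0.0676  0.0787  0.0964  0.1052  0.1073]
```

The V supports, hooks and seats all come out symmetric about (0.563, 0.2605), with heading 100.15° and seats at z=0.105. So the cradle pose is settled, and the pestle is next.

```bash
python3 - <<'E'
from h import *
plan([0.511,-0.282,0.36],99.1)
E
```

```text
tool shift mm [ 147.5 -523.7   60.3] turn 1.0309504022440876 heading 100.13 q7 1.2392632734159426
```

>>> play_rows(
  commands=[
    [0.01135,-0.0403,0.0046,0],
    [0.01135,-0.0403,0.0046,0],
    [0.01135,-0.0403,0.0046,0],
    [0.01135,-0.0403,0.0046,0],
    [0.01135,-0.0403,0.0046,0],
    [0.01135,-0.0403,0.0046,0],
    [0.01135,-0.0403,0.0046,0],
    [0.01135,-0.0403,0.0046,0],
    [0.01135,-0.0403,0.0046,0],
    [0.01135,-0.0403,0.0046,0],
    [0.01135,-0.0403,0.0046,0],
    [0.01135,-0.0403,0.0046,0],
    [0.01135,-0.0403,0.0046,1],
    [0,0,0,0],
    [0,0,0,0],
    [0,0,0,0],
  ],
)

```text
t: 3.7
eef_pos: [0.5127, -0.2811, 0.3605]
tool_rot: [0.0, -0.081, 0.997, 0.0]
contact_force: [0.1, 0.9, -0.2]
gripper_width: 1.002
```

```bash
python3 - <<'E'
from h import *
T=toolT(); c=read_camera('wrist'); Tc=T@c['T_tool_cam']; P=cloud(c,Tc); save('w2',c['frame']); np.savez('pics/w2.npz',Tc=Tc,**c)
Z=P[...,2]; near=np.hypot(P[...,0]-.511,P[...,1]+.282)<.11
m=near&(Z>.022)&(Z<.06)
k,l,s,_=cv2.connectedComponentsWithStats(m.astype(np.uint8)); i=1+s[1:,4].argmax(); Q=P[l==i]
ctr,sz,ang=rect(Q); print(ctr,sz,ang,Q[:,2].max())
ctr2=ctr
for hd in [ang]:
    a=np.radians(hd); ex=np.array([np.cos(a),np.sin(a)]); ey=np.array([-ex[1],ex[0]])
    X=(Q[:,:2]-ctr)@ex;Y=(Q[:,:2]-ctr)@ey
    for x0 in(-70,-55,-20,0,20,55,70):
        k=abs(X*1000-x0)<4; R=Q[k]; print(x0,np.round([np.percentile(Y[k],1)*1e3,np.percentile(Y[k],99)*1e3,R[:,2].max()*1e3,Y[k][R[:,2]>np.percentile(R[:,2],85)].mean()*1e3],1))
plan([*ctr,.30],ang+90)
E
```

```text
[ 0.51045801 -0.28493857] [43.17253112792969, 160.46340942382812] 8.681002 0.05285360330814526
-70 [-21.4  20.6  52.9  -0.8]
-55 [-20.4  21.1  52.6  -0.4]
-20 [-17.3  17.3  48.5  -0.2]
0 [-17.5  16.7  48.4   0.4]
20 [-16.6  17.3  49.2  -0.7]
55 [-21.1  21.2  52.4  -0.8]
70 [-20.2  20.1  51.9  -0.2]
tool shift mm [ 3.  -3.7 60.5] turn 0.6803538740061867 heading 99.36 q7 2.2459557765040397
```

View pics/w2.png

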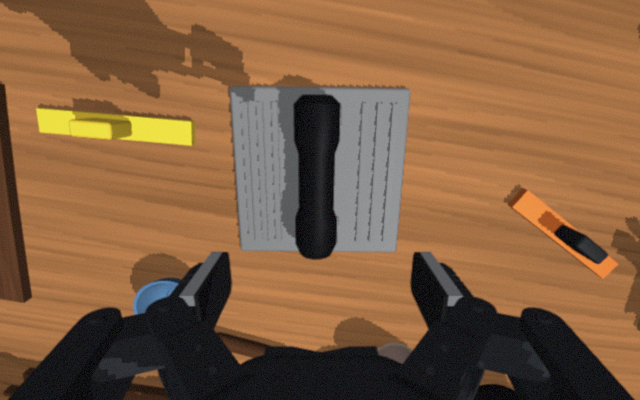

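>>> play_rows(
  commands=[
    [0.003,-0.0037,0.02,0.7],
    [0,0,0.03,0],
    [0,0,0.03,0],
    [0,0,0.03,0],
    [0,0,0.02,0],
    [0,0,0.02,0],
    [0,0,0.013,0],
    [0,0,0.01,0],
    [0,0,0,0],
    [0,0,0,0],
    [0,0,0,0],
  ],
)

```text
t: 4.85
eef_pos: [0.5103, -0.2867, 0.1884]
tool_rot: [0.001, -0.075, 0.997, -0.0]
contact_force: [0.8, 0.2, 0.9]
gripper_width: 0.998
```

```bash
python3 - <<'E'
from h import *
plan([.5105,-.285,.187],98.68); print(sensors.get_obs()['contact_force'])
save('w3',read_camera('wrist')['frame'])
E
```

```text
tool shift mm [-0.5  1.7  1.4] turn -0.13368878889606606 heading 98.55 q7 2.315379799005984
[0.83670607 0.16643321 0.91696701]
```

View pics/w3.png

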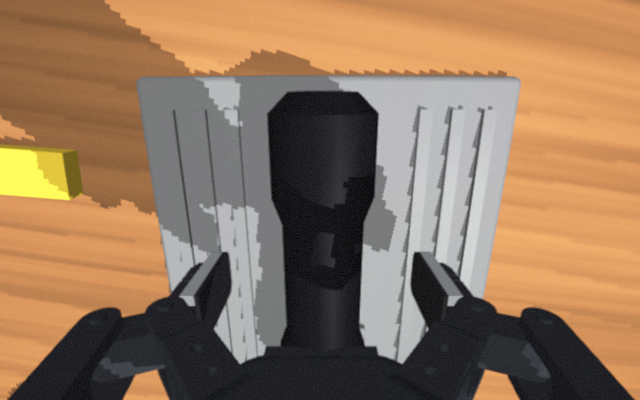

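The jaws straddle the waist, which spans about columns 285-360 between pads at 225 and 415. I close now.

>>> play_rows(
  commands=[
    [0,0.0015,0.001,0],
    [0,0,0,0],
    [0,0,0,0],
    [0,0,0,0],
    [0,0,0,0],
    [0,0,0,0],
    [0,0,0,0],
    [0,0,0,0],
  ],
  claw=0.02,
  force=80,
)

```text
t: 5.7
eef_pos: [0.5098, -0.2853, 0.1871]
tool_rot: [0.0, -0.074, 0.997, -0.0]
contact_force: [-0.8, 0.1, 5.7]
gripper_width: 0.396
```

>>> play_rows(
  commands=[
    [0,0,-0.01,0],
    [0,0,-0.02,0],
    [0,0,-0.03,0],
    [0,0,-0.03,0],
    [0,0,-0.03,0],
    [0,0,-0.03,0],
    [0,0,0,0],
    [0,0,0,0],
  ],
)

```text
t: 6.5
eef_pos: [0.5091, -0.2846, 0.3361]
tool_rot: [-0.0, -0.075, 0.997, 0.0]
contact_force: [-0.7, 0.2, -5.7]
gripper_width: 0.394
```

```bash
python3 - <<'E'
from h import *
T=toolT(); c=read_camera('wrist'); Tc=T@c['T_tool_cam']; save('w4',c['frame']);np.savez('pics/w4.npz',Tc=Tc,T=T,**c)
print(sensors.get_obs()['contact_force'])
plan([.563,.2605,.32],100.15)
P=cloud(c,np.array(c['T_tool_cam'])); hs=cv2.cvtColor(c['frame'],cv2.COLOR_BGR2HSV)
m=(hs[...,2]<70)&(abs(P[...,1])<.024)&(P[...,2]>.12)&(P[...,2]<.175)&(abs(P[...,0])<.1)
Q=P[m]
for x0 in range(-85,90,10):
    k=abs(Q[:,0]*1e3-x0)<5; 
    if k.sum()>10: R=Q[k];print(x0,k.sum(),np.round([np.percentile(R[:,1],2)*1e3,np.percentile(R[:,1],98)*1e3,np.percentile(R[:,2],2)*1e3],1))
print(np.percentile(Q[:,0],[0.5,99.5]))
E
```

```text
[ 0.61106413 -0.11340675 -6.53045438]
tool shift mm [-134.7  530.8   15.5] turn -1.589849447720809 heading 98.56 q7 2.253663268342072
-35 188 [-18.9  20.8 146.2]
-25 1105 [-14.9  17.2 139.7]
-15 1392 [-14.7  17.2 139.7]
-5 1857 [-17.5  19.4 133.8]
5 2170 [-17.7  19.6 130.9]
15 2663 [-23.1  23.4 120.7]
25 1710 [-14.7  17.  138.7]
35 2077 [-17.1  18.9 135.8]
45 2734 [-18.3  20.3 135.5]
55 2930 [-18.3  20.3 135.5]
65 3200 [-18.3  20.1 135.5]
75 2587 [-16.5  18.6 136.1]
[-0.03187201  0.07856796]
```

View pics/w4.png

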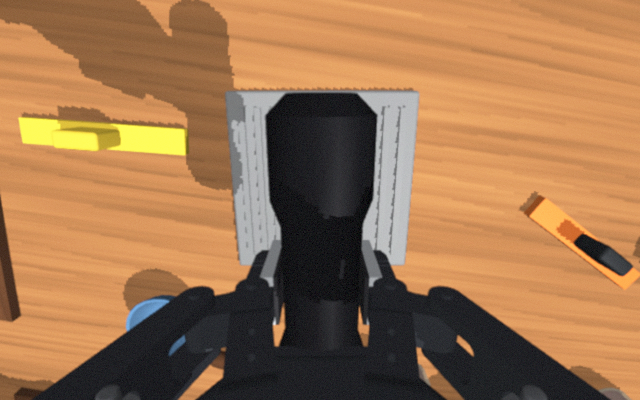

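>>> play_rows(
  commands=[
    [-0.005,0.019,-0.005,0],
    [-0.0096,0.0379,-0.001,0],
    [-0.0096,0.0379,-0.001,0],
    [-0.0096,0.0379,-0.001,0],
    [-0.0096,0.0379,-0.001,0],
    [-0.0096,0.0379,-0.001,0],
    [-0.0096,0.0379,-0.001,0],
    [-0.0096,0.0379,-0.001,0],
    [-0.0096,0.0379,-0.001,0],
    [-0.0096,0.0379,-0.001,0],
    [-0.0096,0.0379,-0.001,0],
    [-0.0096,0.0379,0,0],
    [-0.0096,0.0379,0,0],
    [-0.0096,0.0379,0,0],
    [-0.005,0.019,0,-1.6],
    [0,0,0,0],
    [0,0,0,0],
    [0,0,0,0],
    [0,0,0,0],
  ],
)

```text
t: 8.45
eef_pos: [0.5642, 0.258, 0.3511]
tool_rot: [-0.0, -0.087, 0.996, -0.001]
contact_force: [0.5, 0.6, -5.0]
gripper_width: 0.398
```

```bash
python3 - <<'E'
from h import *
plan([.563,.2605,.2385],100.15)
E
```

```text
tool shift mm [  0.7   2.8 112.6] turn -0.14443187811811242 heading 100.01 q7 1.2660538599533893
```

>>> play_rows(
  commands=[
    [0.001,0.0025,0.02,0],
    [0,0,0.025,0],
    [0,0,0.02,0],
    [0,0,0.015,0],
    [0,0,0.01,0],
    [0,0,0.005,0],
    [0,0,0,0],
    [0,0,0,0],
  ],
)

```text
t: 9.25
eef_pos: [0.563, 0.2622, 0.2573]
tool_rot: [0.001, -0.088, 0.996, 0.0]
contact_force: [-0.5, 0.2, -6.3]
gripper_width: 0.396
```

```bash
python3 - <<'E'
from h import *
plan([.563,.2605,.2385],100.15);print(sensors.get_obs()['contact_force'])
save('w5',read_camera('wrist')['frame']);save('s5',cv2.resize(read_camera('side')['frame'][200:360,230:430],None,fx=4,fy=3.7))
E
```

```text
tool shift mm [ 0.3 -1.7 18.8] turn -0.008612178056310427 heading 100.14 q7 1.2722925492216617
[-0.53995723  0.1865596  -6.32191285]
```

View pics/w5.png

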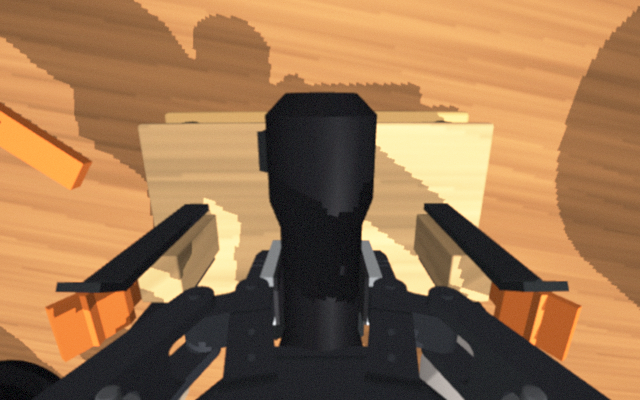

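View pics/s5.png

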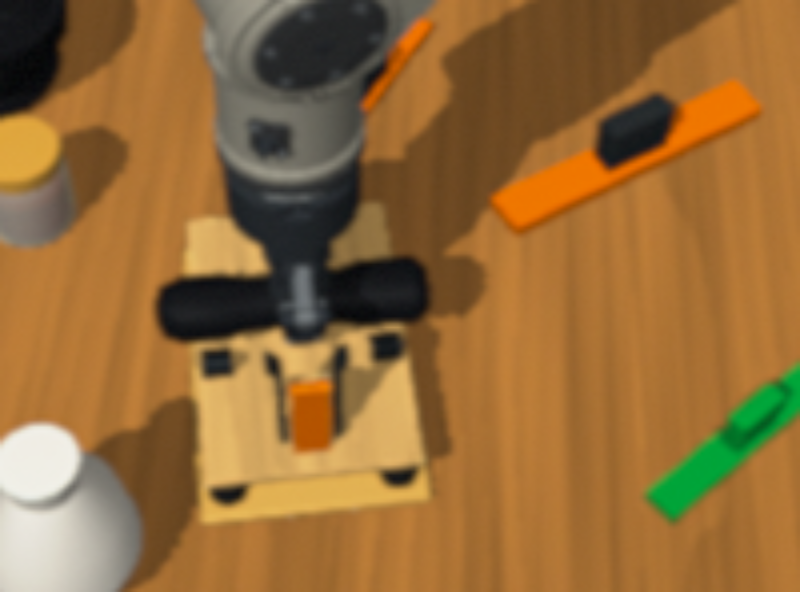

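A V side shows left of the pestle at (265,150) but none on the right, so the pestle sits slightly too far to tool +y. That agrees with the pose reading. I shift -2 mm and lower.

>>> play_rows(
  commands=[
    [0,-0.002,0.005,0],
    [0,0,0.005,0],
    [0,0,0.004,0],
    [0,0,0,0],
    [0,0,0,0],
  ],
)

```text
t: 9.85
eef_pos: [0.5629, 0.2602, 0.2423]
tool_rot: [-0.0, -0.088, 0.996, -0.0]
contact_force: [0.6, -0.4, -4.8]
gripper_width: 0.394
```

>>> play_rows(
  commands=[
    [0,0,0.003,0],
    [0,0,0.002,0],
    [0,0,0,0],
    [0,0,0,0],
  ],
)

```text
t: 10.25
eef_pos: [0.5631, 0.2599, 0.2376]
tool_rot: [0.0, -0.088, 0.996, -0.0]
contact_force: [0.5, -1.6, -4.6]
gripper_width: 0.393
```

```bash
python3 - <<'E'
from h import *
plan([.563,.2605,.2375],100.15);print(sensors.get_obs()['contact_force'])
save('w6',read_camera('wrist')['frame'])
E
```

```text
tool shift mm [0.  0.6 0.1] turn -0.013992865976717894 heading 100.14 q7 1.2776348852703718
[ 0.51606897 -1.57951696 -4.56599693]
```

View pics/w6.png

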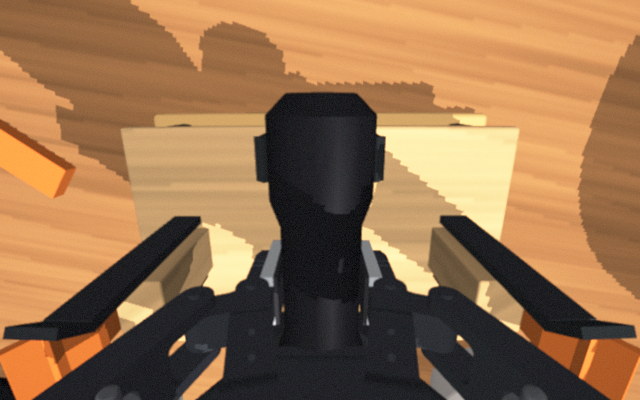

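Both V sides now show evenly beside the pestle, at columns 262 and 380, and contact is starting. I go 2 mm further down and open.

>>> play_rows(
  commands=[
    [0,0,0.002,0],
    [0,0,0.001,0],
    [0,0,0,0],
  ],
)

```text
t: 10.6
eef_pos: [0.5632, 0.2599, 0.2349]
tool_rot: [0.0, -0.088, 0.996, -0.0]
contact_force: [-0.2, -2.9, 3.0]
gripper_width: 0.396
```

>>> play_rows(
  commands=[
    [0,0,0,0],
    [0,0,0,0],
    [0,0,0,0],
    [0,0,0,0],
    [0,0,0,0],
    [0,0,0,0],
    [0,0,0,0],
  ],
  claw=0.075,
)

```text
t: 11.3
eef_pos: [0.5631, 0.2604, 0.2347]
tool_rot: [0.0, -0.089, 0.996, 0.0]
contact_force: [1.9, 0.8, 0.2]
gripper_width: 0.877
```

>>> play_rows(
  commands=[
    [0,0,-0.01,0],
    [0,0,-0.02,0],
    [0,0,-0.03,0],
    [0,0,-0.03,0],
    [0,0,-0.03,0],
    [0,0,-0.03,0],
    [0,0,-0.03,0],
    [0,0,0,0],
    [0,0,0,0],
  ],
)

```text
t: 12.2
eef_pos: [0.5627, 0.26, 0.4151]
tool_rot: [0.0, -0.088, 0.996, 0.0]
contact_force: [-0.1, 0.3, -0.1]
gripper_width: 0.882
```

```bash
python3 - <<'E'
from h import *
T=toolT(); c=read_camera('wrist'); Tc=T@c['T_tool_cam']; P=cloud(c,Tc); save('w7',c['frame'])
a=np.radians(100.15); ey=np.array([np.cos(a),np.sin(a)]); ex=np.array([ey[1],-ey[0]])
o=np.array([.563,.2605]); X=(P[...,:2]-o)@ex; Y=(P[...,:2]-o)@ey; Z=P[...,2]
m=(abs(X)<.1)&(abs(Y)<.03)&(Z>.078)&(Z<.12); Q=np.c_[X[m],Y[m],Z[m]]*1e3
print(rect(Q/1e3))
for x0 in(-75,-65,-52,-20,0,20,52,65,75):
    R=Q[abs(Q[:,0]-x0)<4]; print(x0,np.round([np.percentile(R[:,1],2),np.percentile(R[:,1],98),np.percentile(R[:,2],95)],1))
c=dict(np.load('pics/w2.npz'))
plan([.53,.007,.36],None)
E
```

```text
(array([9.12063599e-04, 1.82991028e-05]), [42.96958541870117, 160.02133178710938], np.float32(0.22296555))
-75 [-18.3  18.4  99.9]
-65 [-21.   20.2 101.3]
-52 [-20.6  20.  101.4]
-20 [-17.5  16.6  97.4]
0 [-16.7  17.   97.3]
20 [-17.2  17.3  97.5]
52 [-20.7  19.8 101.3]
65 [-21.   21.1 101.2]
75 [-17.5  17.5  99.5]
tool shift mm [  76.4 -243.2   54.2] turn None heading 100.14 q7 1.2581848588289632
```

View pics/w7.png

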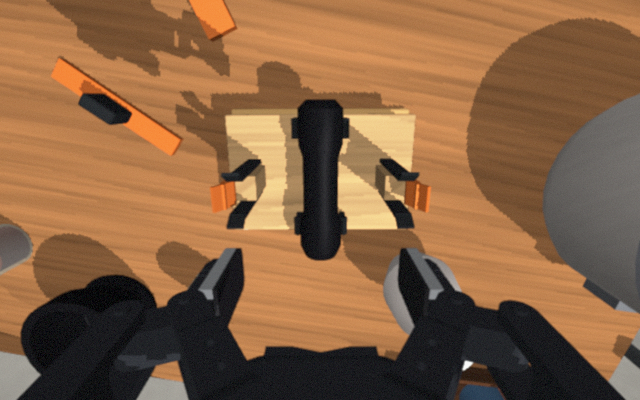

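The pestle is seated: axis at z≈0.079, 0.9 mm off along, square to within 0.2°. Next is the keeper.

>>> play_rows(
  commands=[
    [0.0109,-0.0347,0.004,0],
    [0.0109,-0.0347,0.0084,0],
    [0.0109,-0.0347,0.0084,0],
    [0.0109,-0.0347,0.0084,0],
    [0.0109,-0.0347,0.0084,0],
    [0.0109,-0.0347,0.0084,0],
    [0.0109,-0.0347,0.0084,0],
    [0,0,0,-7.9],
    [0,0,0,-7.9],
    [0,0,0,-7.9],
    [0,0,0,-7.9],
    [0,0,0,-7.9],
    [0,0,0,-7.9],
    [0,0,0,-7.9],
    [0,0,0,0],
    [0,0,0,0],
    [0,0,0,0],
  ],
)

```text
t: 13.95
eef_pos: [0.5304, 0.0076, 0.3595]
tool_rot: [-0.001, -0.539, 0.842, 0.0]
contact_force: [0.3, -1.3, 0.4]
gripper_width: 0.881
```

```bash
python3 - <<'E'
from h import *
T=toolT(); c=read_camera('wrist'); Tc=T@c['T_tool_cam']; P=cloud(c,Tc); save('w8',c['frame'])
m=mask(c['frame'],(3,170,80),(22,255,255))
Z=P[...,2]; near=np.hypot(P[...,0]-.532,P[...,1]-.006)<.12
hs=cv2.cvtColor(c['frame'],cv2.COLOR_BGR2HSV)
m2=(near&(Z>.005)&(Z<.016)&(m>0))
k,l,s,_=cv2.connectedComponentsWithStats(m2.astype(np.uint8)); i=1+s[1:,4].argmax(); Q=P[l==i]
print('bar',rect(Q),np.median(Q[:,2]),s[i])
m3=near&(Z>.036)&(Z<.055); Q=P[m3]; print('fin',rect(Q),np.median(Q[:,2]),len(Q))
m3=near&(Z>.018)&(Z<.055); Q=P[m3]; print('fin all',rect(Q))
plan([*rect(P[l==i])[0],.20],rect(P[l==i])[2]+90)
E
```

```text
bar (array([0.53561969, 0.01132443]), [24.08091926574707, 160.1773681640625], np.float32(64.35895)) 0.009273850222280777 [ 305  103   25  148 2627]
fin (array([0.53501331, 0.01074668]), [15.386167526245117, 39.35073471069336], np.float32(64.71347)) 0.044960467809269045 681
fin all (array([0.53513257, 0.01069913]), [15.603001594543457, 39.36136245727539], np.float32(64.90025))
tool shift mm [ -5.6  -3.2 159.7] turn 0.9708702605459507 heading 155.33 q7 2.5878725846325525
```

View pics/w8.png

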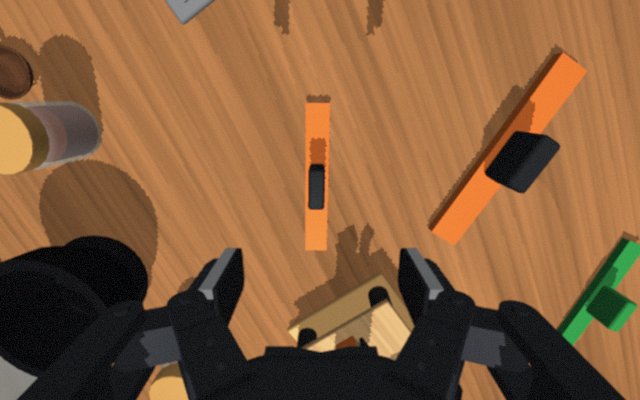

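Bar and fin agree on the keeper at (0.535,0.011), heading 64.6°. That gives 160x24 mm for the bar and 39x15.5 mm for the fin. I'll half-turn the wrist now so joint 7 stays well off its limit at the cradle.

>>> play_rows(
  commands=[
    [-0.005,-0.003,0.02,0],
    [0,0,0,8.5],
    [0,0,0,8.5],
    [0,0,0,8.5],
    [0,0,0,8.5],
    [0,0,0,8.5],
    [0,0,0,8.5],
    [0,0,0,8.5],
    [0,0,0,8.5],
    [0,0,0,8.5],
    [0,0,0,8.5],
    [0,0,0,8.5],
    [0,0,0,8.5],
    [0,0,0,8.5],
    [0,0,0,8.5],
    [0,0,0,8.5],
    [0,0,0,8.5],
    [0,0,0,8.5],
    [0,0,0,8.5],
    [0,0,0,8.5],
  ],
)

```text
t: 16.0
eef_pos: [0.5354, 0.0111, 0.3401]
tool_rot: [-0.0, 0.746, 0.666, 0.0]
contact_force: [0.1, 0.4, 0.5]
gripper_width: 0.88
```

>>> play_rows(
  commands=[
    [0,0,0,8.5],
    [0,0,0,8.5],
    [0,0,0,2],
    [0,0,0,0],
    [0,0,0,0],
    [0,0,0,0],
  ],
)

```text
t: 16.6
eef_pos: [0.5354, 0.0109, 0.3401]
tool_rot: [-0.0, 0.843, 0.538, 0.0]
contact_force: [0.4, 0.5, 0.2]
gripper_width: 0.876
```

```bash
python3 - <<'E'
from h import *
T=toolT(); c=read_camera('wrist'); Tc=T@c['T_tool_cam']; P=cloud(c,Tc); save('w9',c['frame'])
m=mask(c['frame'],(3,170,80),(22,255,255))
Z=P[...,2]; near=np.hypot(P[...,0]-.535,P[...,1]-.011)<.1
m2=(near&(Z>.005)&(Z<.016)&(m>0))
k,l,s,_=cv2.connectedComponentsWithStats(m2.astype(np.uint8)); i=1+s[1:,4].argmax(); Q=P[l==i]
b=rect(Q); print('bar',b)
m3=near&(Z>.036)&(Z<.055); Q=P[m3]; f=rect(Q); print('fin',f,len(Q))
plan([.5352,.011,.188],64.6+90)
E
```

```text
bar (array([0.53548236, 0.01097408]), [23.724496841430664, 160.53634643554688], np.float32(64.506516))
fin (array([0.5353924 , 0.01158643]), [15.996315956115723, 39.57327651977539], np.float32(64.136375)) 786
tool shift mm [  0.   -0.3 152.1] turn 0.4131974252060786 heading -24.99 q7 -0.24978430067669516
```

>>> play_rows(
  commands=[
    [0,0,0.03,0.5],
    [0,0,0.04,0],
    [0,0,0.03,0],
    [0,0,0.02,0],
    [0,0,0.015,0],
    [0,0,0.01,0],
    [0,0,0.007,0],
    [0,0,0,0],
    [0,0,0,0],
  ],
  claw=0.05,
)

```text
t: 17.55
eef_pos: [0.5358, 0.0109, 0.1887]
tool_rot: [0.0, 0.846, 0.533, 0.001]
contact_force: [1.2, -0.1, 0.1]
gripper_width: 0.588
```

```bash
python3 - <<'E'
from h import *
plan([.5354,.011,.188],64.5+90);save('w10',read_camera('wrist')['frame'])
E
```

```text
tool shift mm [-0.1 -0.4  0.7] turn -0.05228979845162485 heading -25.55 q7 -0.07905573726968645
```

View pics/w10.png

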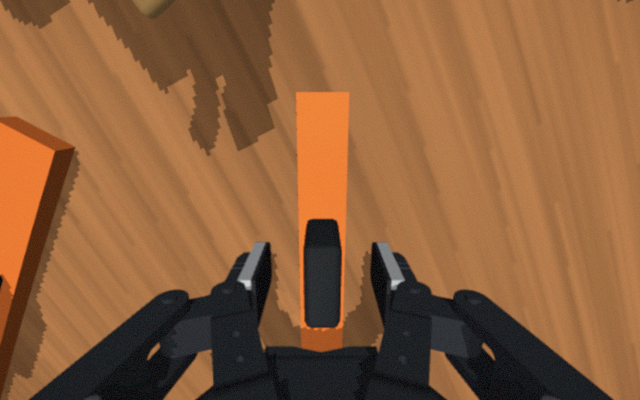

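The fin is centred between the pads, at columns 305-340 with the pads at 262 and 385. I close and lift.

>>> play_rows(
  commands=[
    [0,0,0,0],
    [0,0,0,0],
    [0,0,0,0],
    [0,0,0,0],
    [0,0,0,0],
    [0,0,0,0],
    [0,0,0,0],
  ],
  claw=0.0,
  force=100,
)

```text
t: 18.3
eef_pos: [0.5357, 0.0109, 0.1887]
tool_rot: [0.0, 0.846, 0.533, 0.0]
contact_force: [-2.1, 0.6, 6.3]
gripper_width: 0.17
```

>>> play_rows(
  commands=[
    [0,0,-0.01,0],
    [0,0,-0.02,0],
    [0,0,-0.03,0],
    [0,0,-0.03,0],
    [0,0,-0.03,0],
    [0,0,-0.03,0],
    [0,0,-0.02,0],
    [0,0,0,0],
    [0,0,0,0],
  ],
)

```text
t: 19.2
eef_pos: [0.5351, 0.011, 0.3582]
tool_rot: [-0.0, 0.846, 0.533, 0.0]
contact_force: [-0.7, 0.3, -1.6]
gripper_width: 0.169
```

```bash
python3 - <<'E'
from h import *
T=toolT(); c=read_camera('wrist'); save('w11',c['frame']); P=cloud(c,np.array(c['T_tool_cam']))
m=(mask(c['frame'],(3,150,80),(22,255,255))>0)&(P[...,2]>.15)&(P[...,2]<.2)&(abs(P[...,0])<.1)&(abs(P[...,1])<.05)
Q=P[m]; print(rect(Q)); 
k=P[...,2][m]; 
for x0 in range(-80,90,15):
    R=Q[abs(Q[:,0]*1e3-x0)<6]
    if len(R)>10: print(x0,len(R),np.round(np.r_[np.percentile(R[:,1],[2,50,98]),np.median(R[:,2])]*1e3,1))
print(Q[:,0].min(),Q[:,0].max())
plan([.563,.2605,.36],10.15)
E
```

```text
(array([ 0.00682146, -0.00136437]), [24.18206214904785, 146.07717895507812], np.float32(-0.0006792915))
-65 316 [-12.8  -1.6   9.7 179.6]
-50 489 [-13.1  -1.6  10.6 179.5]
10 192 [-13.    7.1  10.4 179.6]
25 1108 [-13.   -1.1  10.1 179.5]
40 1166 [-12.9  -1.6  10.2 179.5]
55 1268 [-12.9  -1.6  10.1 179.6]
70 1402 [-12.8  -1.3  10.2 179.6]
85 106 [-12.9  -1.6   9.8 179.7]
-0.0662171097361205 0.07986019306486555
tool shift mm [237.2 -82.2  -2.5] turn -35.68879321785886 heading -25.54 q7 -0.27285151253706685
```

View pics/w11.png

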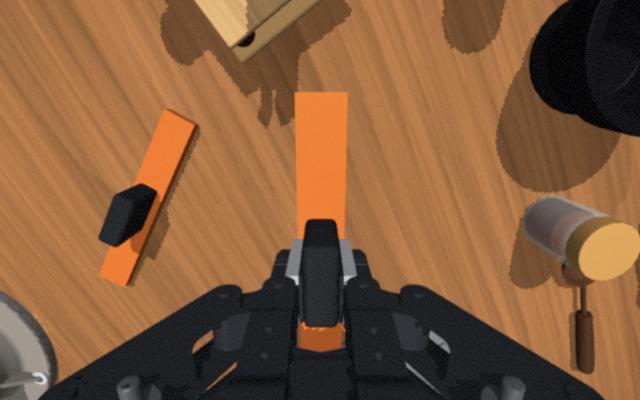

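>>> play_rows(
  commands=[
    [0,0,-0.006,-7.14],
    [0,0,0,-7.14],
    [0,0,0,-7.14],
    [0,0,0,-7.14],
    [0,0,0,-7.14],
    [0.015,0.0045,0,0],
    [0.0301,0.009,0,0],
    [0.0301,0.009,0,0],
    [0.0301,0.009,0,0],
    [0.0301,0.009,0,0],
    [0.0301,0.009,0,0],
    [0.0301,0.009,0,0],
    [0.0301,0.009,0,0],
    [0.015,0.0045,0,0],
    [0,0,0,0],
    [0,0,0,0],
    [0,0,0,0],
  ],
)

```text
t: 20.95
eef_pos: [0.564, 0.2584, 0.364]
tool_rot: [0.0, 0.643, 0.766, -0.001]
contact_force: [0.7, 1.3, -1.4]
gripper_width: 0.17
```

```bash
cat > meas.py <<'E'
from h import *
import sys
plan([.563,.2605,.345],10.15); print('F',np.round(sensors.get_obs()['contact_force'],1))
c=read_camera('wrist'); save(sys.argv[1],c['frame']); P=cloud(c,np.array(c['T_tool_cam']))
hs=cv2.cvtColor(c['frame'],cv2.COLOR_BGR2HSV); X,Y,Z=P[...,0],P[...,1],P[...,2]
o=(hs[...,0]<23)&(hs[...,1]>150)&(hs[...,2]>80)
m=o&(abs(Z-.1795)<.003)&(X>.02)&(X<.078)&(abs(Y)<.03)
print('bar y',np.round(np.percentile(Y[m],[2,98])*1e3,1),m.sum())
d=(hs[...,2]<75)&(X>.03)&(X<.1)&(abs(Y)<.05)&(Z>.19)
for s in(-1,1):
    k=d&(Y*s>.01)&(X>.055); 
    if k.sum(): print('cheek',s,k.sum(),'X',np.round(np.percentile(X[k],[2,50,98])*1e3,1),'Y',np.round(np.percentile(Y[k],[2,50,98])*1e3,1),'Z',np.round(np.percentile(Z[k],[2,50,98])*1e3,1))
E
python3 meas.py w12; python3 - <<'E'
from h import *
save('s12',cv2.resize(read_camera('side')['frame'][200:360,230:430],None,fx=4,fy=3.7))
E
```

```text
tool shift mm [ 2.2 -0.7 19. ] turn -0.19762205773666608 heading 9.95 q7 -0.11649680229491118
F [ 0.7  1.3 -1.4]
bar y [-12.5  10.6] 5955
cheek -1 289 X [67.  73.4 79.5] Y [-23.7 -20.5 -17.4] Z [216.9 220.3 225.5]
cheek 1 311 X [67.5 73.4 79.6] Y [15.6 19.1 22.6] Z [216.8 220.3 226.3]
```

View pics/w12.png

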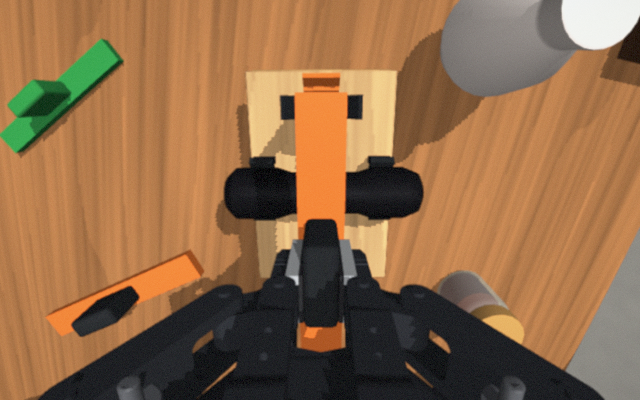

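View pics/s12.png

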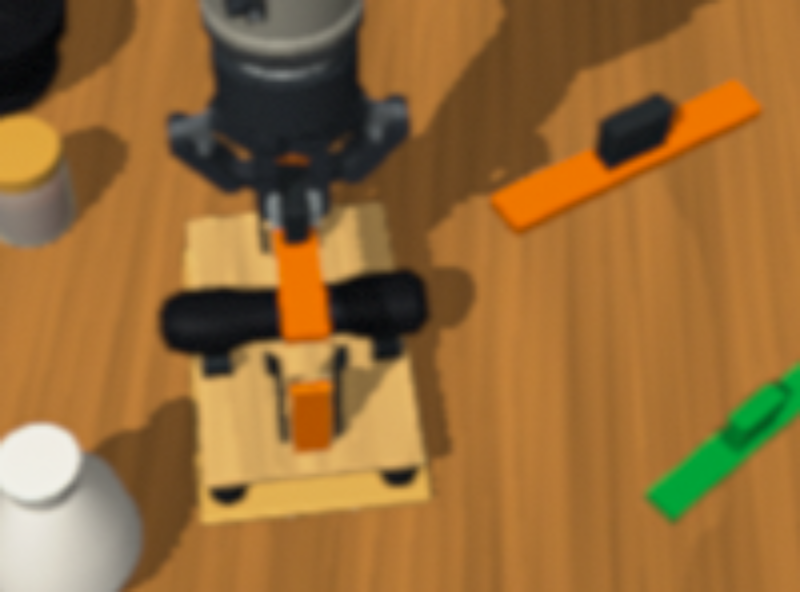

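The bar (centre -0.95 mm) and cheeks (centre -0.7 mm) line up sideways. The remaining fix is 2.2 mm along tool x, then I descend.

>>> play_rows(
  commands=[
    [0.0022,0,0,-0.2],
    [0,0,0,0],
    [0,0,0.008,0],
    [0,0,0.008,0],
    [0,0,0.008,0],
    [0,0,0.004,0],
    [0,0,0,0],
    [0,0,0,0],
  ],
)

```text
t: 21.85
eef_pos: [0.5636, 0.2626, 0.336]
tool_rot: [0.0, 0.64, 0.768, -0.0]
contact_force: [-0.3, -0.5, -0.7]
gripper_width: 0.173
```

```bash
python3 meas.py w13
```

```text
tool shift mm [-2. -1. -9.] turn 0.19187354102869847 heading 10.34 q7 -0.10040177497324855
F [-0.3 -0.5 -0.7]
bar y [-12.5  10.6] 5949
cheek -1 442 X [62.5 69.  75.2] Y [-23.7 -19.1 -15.4] Z [190.1 194.5 200.9]
cheek 1 481 X [62.7 69.1 75.2] Y [13.7 17.8 22.7] Z [190.1 194.6 201.5]
```

View pics/w13.png

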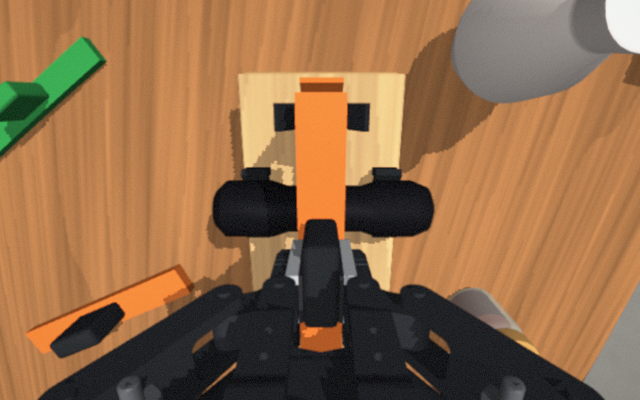

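>>> play_rows(
  commands=[
    [-0.002,0.0003,0,0],
    [0,0,0.004,0],
    [0,0,0.004,0],
    [0,0,0.004,0],
    [0,0,0,0],
    [0,0,0,0],
  ],
)

```text
t: 22.5
eef_pos: [0.5641, 0.2608, 0.3239]
tool_rot: [-0.0, 0.64, 0.768, -0.0]
contact_force: [-1.1, 0.4, -0.4]
gripper_width: 0.174
```

```bash
python3 meas.py w14
```

```text
tool shift mm [ -0.1  -1.2 -21.1] turn 0.2035633662167271 heading 10.35 q7 -0.09002403208889294
F [-1.1  0.4 -0.4]
bar y [-12.5  10.6] 5950
cheek -1 41 X [65.  72.3 76.8] Y [-15.4 -15.3 -15.2] Z [192.6 198.4 201.4]
cheek 1 52 X [64.8 70.9 76.7] Y [13.7 13.8 13.9] Z [190.3 198.8 204.8]
```

View pics/w14.png

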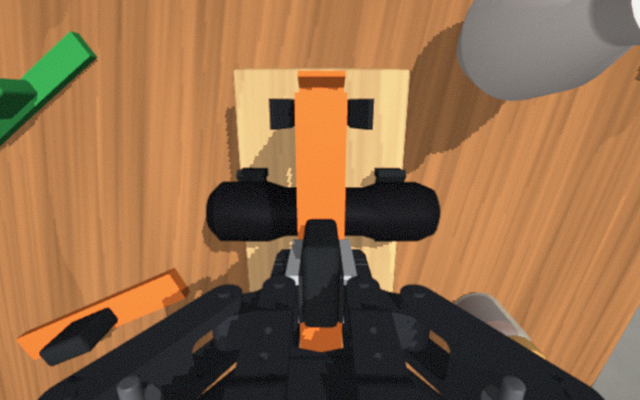

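The bar is between the cheeks (bar -12.5..10.6, cheeks -15.3/13.8) and square. I start pressing in steps and watch the force.

>>> play_rows(
  commands=[
    [0,0,0.002,0],
    [0,0,0.002,0],
    [0,0,0.002,0],
    [0,0,0.002,0],
    [0,0,0,0],
  ],
)

```text
t: 23.05
eef_pos: [0.5642, 0.2606, 0.3159]
tool_rot: [0.0, 0.641, 0.768, -0.0]
contact_force: [0.4, -1.8, 0.2]
gripper_width: 0.169
```

>>> play_rows(
  commands=[
    [0,0,0.002,0],
    [0,0,0.002,0],
    [0,0,0.002,0],
    [0,0,0,0],
  ],
)

```text
t: 23.45
eef_pos: [0.5644, 0.2607, 0.3102]
tool_rot: [0.0, 0.641, 0.768, 0.0]
contact_force: [1.4, -0.3, 2.4]
gripper_width: 0.169
```

>>> play_rows(
  commands=[
    [0,0,0.002,0],
    [0,0,0.002,0],
    [0,0,0.002,0],
    [0,0,0,0],
  ],
)

```text
t: 23.85
eef_pos: [0.5645, 0.2609, 0.3046]
tool_rot: [0.0, 0.641, 0.768, 0.001]
contact_force: [-0.3, -1.4, 7.8]
gripper_width: 0.17
```

>>> play_rows(
  commands=[
    [0,0,0.002,0],
    [0,0,0.002,0],
    [0,0,0.002,0],
    [0,0,0,0],
  ],
)

```text
t: 24.25
eef_pos: [0.5648, 0.2609, 0.2992]
tool_rot: [0.0, 0.641, 0.768, 0.001]
contact_force: [-2.2, -2.0, 10.4]
gripper_width: 0.169
```

>>> play_rows(
  commands=[
    [0,0,0.002,0],
    [0,0,0.002,0],
    [0,0,0,0],
  ],
)

```text
t: 24.55
eef_pos: [0.5651, 0.261, 0.2957]
tool_rot: [0.0, 0.641, 0.768, 0.002]
contact_force: [-1.4, -0.8, 13.2]
gripper_width: 0.176
```

```bash
cat > side.py <<'E'
from h import *
import sys
save(sys.argv[1],cv2.resize(read_camera('side')['frame'][200:360,230:430],None,fx=4,fy=3.7,interpolation=cv2.INTER_CUBIC))
E
python3 side.py s15; python3 meas.py w15
```

```text
tool shift mm [ -0.   -2.  -49.2] turn 0.18163902339468052 heading 10.33 q7 -0.0718826419824414
F [-1.1 -1.3 13. ]
bar y [-12.5  10.6] 5962
cheek -1 421 X [64.9 80.9 93. ] Y [-49.8 -45.1 -16.9] Z [191.8 251.2 255.1]
cheek 1 539 X [74.4 84.1 94.3] Y [37.9 44.5 49.7] Z [250.4 251.9 255.5]
```

View pics/s15.png

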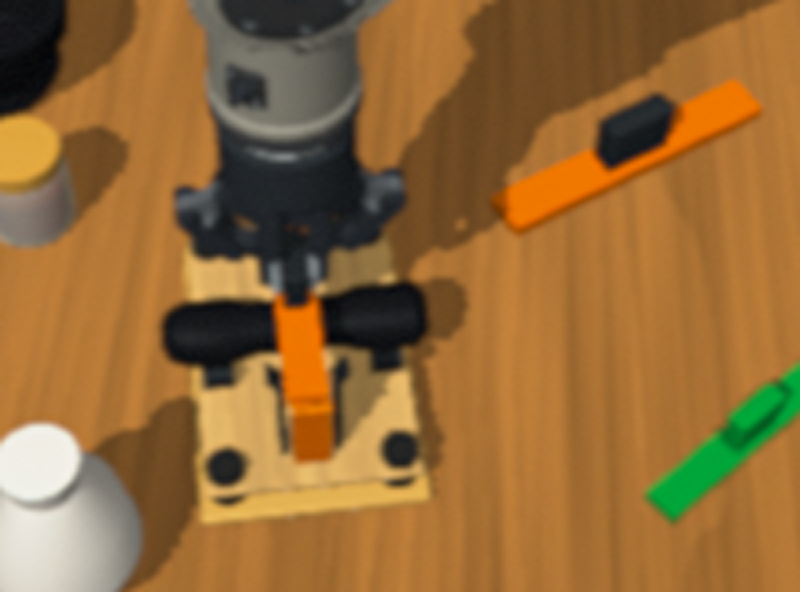

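View pics/w15.png

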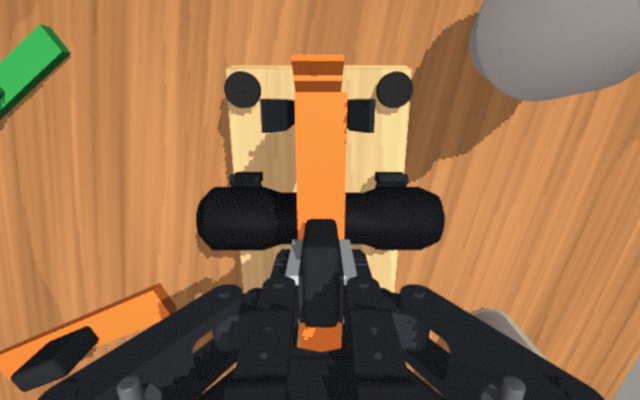

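>>> play_rows(
  commands=[
    [0,0,0.002,0],
    [0,0,0.002,0],
    [0,0,0,0],
  ],
)

```text
t: 24.95
eef_pos: [0.5648, 0.2604, 0.2908]
tool_rot: [0.001, 0.641, 0.768, 0.001]
contact_force: [0.5, 0.7, 4.8]
gripper_width: 0.169
```

>>> play_rows(
  commands=[
    [0,0,0.002,0],
    [0,0,0,0],
  ],
)

```text
t: 25.15
eef_pos: [0.5647, 0.2606, 0.2885]
tool_rot: [0.001, 0.64, 0.768, 0.0]
contact_force: [1.7, -1.0, 5.7]
gripper_width: 0.168
```

```bash
cat > deck.py <<'E'
from h import *
T=toolT(); c=read_camera('wrist'); P=cloud(c,T@c['T_tool_cam']); hs=cv2.cvtColor(c['frame'],cv2.COLOR_BGR2HSV)
a=np.radians(100.15); ey=np.array([np.cos(a),np.sin(a)]); ex=np.array([ey[1],-ey[0]])
o=np.array([.563,.2605]); X=(P[...,:2]-o)@ex; Y=(P[...,:2]-o)@ey; Z=P[...,2]
m=(abs(X)>.02)&(abs(X)<.06)&(Y>.03)&(Y<.095)&(hs[...,1]<150)&(hs[...,2]>130)&(Z<.06)
print('deck z',np.round(np.percentile(Z[m],[10,50,90])*1e3,1),m.sum(),'bar underside z',T[2,3]-.1895,'F',np.round(sensors.get_obs()['contact_force'],1), 'rel above seat', T[2,3]-.1895-np.median(Z[m])-.054)
E
python3 deck.py
```

```text
deck z [43.6 44.4 45.3] 9215 bar underside z 0.09895791876063431 F [ 0.7 -1.5  4.5] rel above seat 0.000555380560507461
```

The force fell from 13 N to 5 N, and the bar now lies about 0.6 mm above the seats, so it has clicked. I press a bit further to make sure of both ends, then look.

>>> play_rows(
  commands=[
    [0,0,0.002,0],
    [0,0,0.002,0],
    [0,0,0.002,0],
    [0,0,0,0],
  ],
)

```text
t: 25.6
eef_pos: [0.5648, 0.2607, 0.283]
tool_rot: [0.001, 0.64, 0.768, 0.001]
contact_force: [-0.1, -0.7, 10.8]
gripper_width: 0.173
```

```bash
python3 deck.py; python3 side.py s16; python3 meas.py w16
```

```text
deck z [38.4 39.3 40.1] 7359 bar underside z 0.0934541634410494 F [-0.4 -1.  10.3] rel above seat 0.00019679799277477067
tool shift mm [  0.1  -1.7 -61.9] turn 0.21066612662890805 heading 10.36 q7 -0.06466366747803261
F [-0.5 -0.9 10.7]
bar y [-12.6  10.5] 5712
cheek -1 443 X [65.5 82.4 93.9] Y [-49.9 -45.8 -16.3] Z [192.5 238.5 240.4]
cheek 1 571 X [73.9 84.9 95. ] Y [12.8 44.9 49.8] Z [192.4 238.9 240.6]
```

View pics/w16.png

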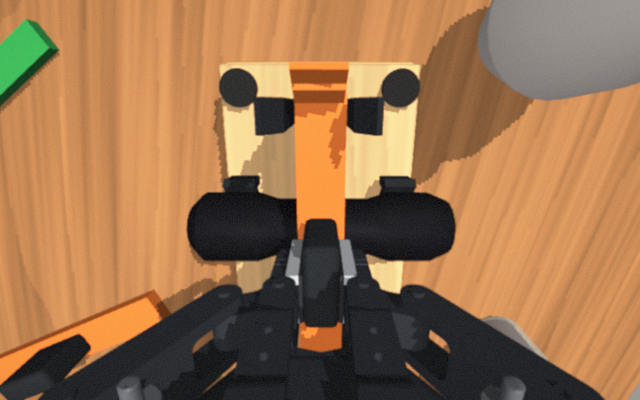

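View pics/s16.png

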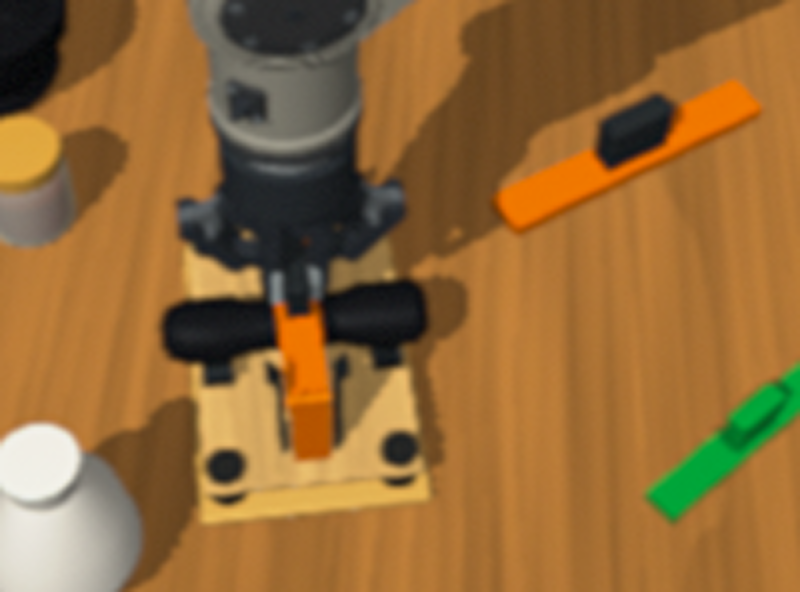

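>>> play_rows(
  commands=[
    [0,0,-0.003,0],
    [0,0,-0.003,0],
    [0,0,-0.003,0],
    [0,0,-0.0015,0],
    [0,0,0,0],
  ],
)

```text
t: 26.25
eef_pos: [0.5645, 0.2606, 0.2927]
tool_rot: [0.0, 0.64, 0.768, 0.0]
contact_force: [1.7, -0.8, 2.4]
gripper_width: 0.168
```

>>> play_rows(
  commands=[
    [0,0,0,0],
    [0,0,0,0],
    [0,0,0,0],
    [0,0,0,0],
    [0,0,0,0],
  ],
  claw=0.045,
)

```text
t: 26.75
eef_pos: [0.564, 0.2609, 0.2924]
tool_rot: [-0.0, 0.64, 0.768, -0.0]
contact_force: [0.5, 0.0, 0.8]
gripper_width: 0.529
```

>>> play_rows(
  commands=[
    [0,0,-0.01,0],
    [0,0,-0.02,0],
    [0,0,-0.03,0],
    [0,0,-0.03,0],
    [0,0,-0.03,0],
    [0,0,-0.02,0],
    [0,0,0,0],
    [0,0,0,0],
    [0,0,0,0],
  ],
)

```text
t: 27.65
eef_pos: [0.5637, 0.2607, 0.4316]
tool_rot: [-0.0, 0.64, 0.768, -0.001]
contact_force: [-0.4, 0.2, 0.2]
gripper_width: 0.529
```

```bash
cat > fin.py <<'E'
from h import *
import sys
T=toolT(); c=read_camera('wrist'); P=cloud(c,T@c['T_tool_cam']); save(sys.argv[1],c['frame']); hs=cv2.cvtColor(c['frame'],cv2.COLOR_BGR2HSV)
a=np.radians(100.15); ey=np.array([np.cos(a),np.sin(a)]); ex=np.array([ey[1],-ey[0]])
o=np.array([.563,.2605]); X=(P[...,:2]-o)@ex; Y=(P[...,:2]-o)@ey; Z=P[...,2]
og=(hs[...,0]<23)&(hs[...,1]>170)
m=(abs(X)>.022)&(abs(X)<.06)&(abs(Y)<.095)&(hs[...,1]<150)&(hs[...,2]>130)&(Z<.06)
print('deck',np.median(Z[m]),m.sum())
for y in range(-75,80,10):
    k=og&(abs(Y-y/1e3)<.004)&(abs(X)<.016)&(Z>.09)&(Z<.13)
    if k.sum()>8: print(y,k.sum(),'z',np.round(np.median(Z[k])*1e3,1),'x',np.round(np.percentile(X[k],[3,97])*1e3,1))
for s in(-1,1):
    k=og&(Y*s>.07)&(abs(X)<.012)&(Z>.12); print('hook',s,k.sum(),np.round(np.percentile(Y[k],[2,50,98])*1e3,1) if k.sum() else '', np.round(np.percentile(Z[k],[2,50,98])*1e3,1) if k.sum() else '')
k=(hs[...,2]<80)&(abs(X)<.015)&(abs(Y)<.03)&(Z>.135)&(Z<.17); print('fin',k.sum(),rect(np.c_[X[k],Y[k],Z[k]]) if k.sum()>5 else '',np.median(Z[k]))
E
python3 fin.py w17; python3 side.py s17
```

```text
deck 0.05082103007627242 7454
-75 280 z 118.3 x [-10.   11.3]
-65 169 z 114.8 x [-10.1  12.2]
-55 170 z 114.9 x [-11.  12.]
-45 180 z 114.8 x [-11.   11.8]
-35 157 z 114.9 x [-10.3  11.6]
-25 38 z 114.8 x [-10.9  11.6]
-15 50 z 114.9 x [-11.8  13.4]
-5 61 z 114.7 x [-12.4  14. ]
5 59 z 114.9 x [-11.6  13.8]
15 82 z 114.7 x [-13.4  13. ]
25 211 z 114.8 x [-11.5  11.6]
35 230 z 114.8 x [-11.4  11.5]
45 233 z 114.9 x [-11.3  11.3]
55 232 z 114.7 x [-11.3  11.1]
65 238 z 114.9 x [-11.2  11.1]
75 276 z 115.3 x [-11.2  10.9]
hook -1 513 [-89.8 -81.8 -75.9] [120.7 132.7 140.9]
hook 1 458 [76.3 83.3 89.3] [121.1 133.3 141.1]
fin 792 (array([0.00020763, 0.00160691]), [14.41762924194336, 38.74658966064453], np.float32(-89.4855)) 0.15060522107180824
```

View pics/w17.png

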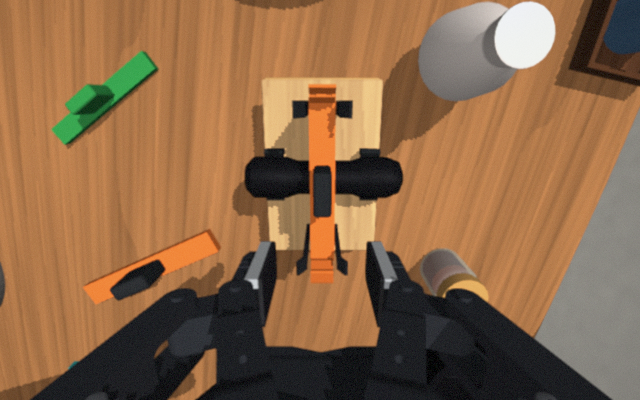

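View pics/s17.png

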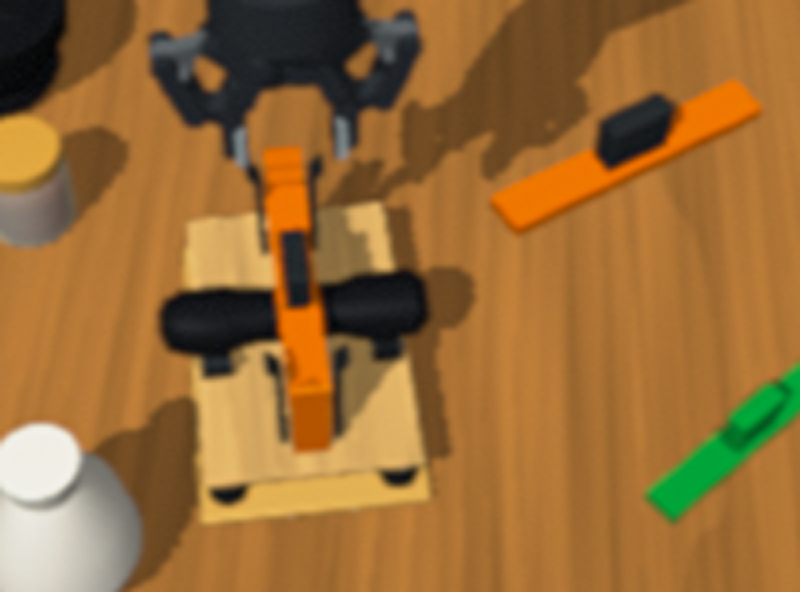

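The bar's top is level at z=0.1148 along its whole length. Its underside is therefore 0.1048, which equals deck 0.0508 + 0.054, so it is flat on both seats. Both hooks read the same as before loading, so I hand in.

```bash
python3 -c "
from h import *
bot.hand_in(); print(sensors.get_obs()['t'])"
```

```text
the job is handed in; nothing more can be done
the job is handed in; nothing more can be done
```

The pestle is in its cradle and the keeper bar is locked over it; I handed the job in at about 28 s of the 64 s allowed. I gripped the pestle at its waist, laid it in the two V supports, then held the smaller orange keeper by its fin and pressed it down between the hooks. The highest force I read was about 13 N; it fell to about 5 N when the bar clicked.

**Last checks after letting go:**
- **Keeper:** level along its whole length, with its underside at the seats' height. It is within about 2 mm of centre and about 0.5° of square.
- **Hooks:** both upright, reading within about 1 mm of where they stood before loading.
- **Deck:** sunk less than 1 mm after release. The feet stayed clear of flat, with an estimated peak sink of about 16 mm.
- **Pestle:** when placed, 0.9 mm off along its axis and 0.2° out of line. It still looked right in the last pictures, but I did not measure it again after locking.
- **Robot and bystanders:** the gripper stood clear of everything. The bystanders looked undisturbed in the pictures, but I did not measure them again.

No check failed. The camera and the measured wrist position differed by about 1–2 mm, which I corrected using the cheeks and bar seen together in the wrist picture.

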